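# Hand-tighten a gear case cover in star order

## Task

The cover of the blue gear case lies in place under its four red bar knobs, all loose. Tighten them by hand, clockwise, in star order (a knob, the one diagonally opposite, then the other two) and in two passes: first bring all four just snug, about 0.14 N m each, and only then, in star order again, all four firm, about 0.30 N m each. Do not over-tighten any knob, lean on the cover or disturb the things lying around.

Things in the scene. Friction and masses are not known exactly. Their poses are not given: they have to be found in the camera images.
- case: Fixed blue gear case, 190 x 190 x 66 mm with a 230 x 150 mm foot flange (long way along its x) and a shaft stub on its +y side; origin at the centre of its underside, on the bench, z up. Its yaw varies. Low lips at the middle of each side keep the cover from shifting.
- cover: Loose aluminium cover, 174 x 174 x 10 mm with an amber sight glass in the middle, lying in place on the rim of the case; origin at the centre of its underside (66 mm above the bench), its top face 76 mm above the bench.
- knob1: Knob 1 of four alike, at x +55, y +55 mm in the case's frame. Red bar 50 mm long (knob's x), 14 mm thick (its y: grip across it), from 16 to 48 mm above the knob's origin, white mark on top towards +x; black hub 32 mm across below it. Origin: on the turning axis, at the start 2.4 mm above the cover; z up. A steel foot sticks out 0 to 2.2 mm below the origin, unknown for each knob.
- knob2: Knob 2 of four alike, at x -55, y +55 mm in the case's frame. Like knob 1; numbers run round the cover: 1 is diagonal to 3, 2 to 4. All knobs: yaw varies; clockwise from above tightens and sinks the knob 2.5 mm per rad. It spins with only thread drag, about 0.04 N m, until its sprung foot meets the cover after 0.1 to 1 rad (unknown).
- knob3: Knob 3 of four alike, at x -55, y -55 mm in the case's frame. Like knob 1. All knobs: the bar is sprung on the hub: it winds up 1 rad per 1.5 N m and springs back when released. Once the foot meets the cover the clamping force grows about 36 N per rad of bar turn (0.33 N m per rad), softer in the first few N. A knob stays where it is left.
- knob4: Knob 4 of four alike, at x +55, y -55 mm in the case's frame. Like knob 1. All knobs: the moment felt, hand held still, is about 0.04 N m + 0.009 m x clamping force (15 % either way: friction varies). Snug: about 11 N (0.14 N m), wrong below 4 N or above 19 N. Firm: about 29 N (0.30 N m), wrong below 22 N or above 38 N; above 46 N it is spoiled.
- bottle: White oil bottle with a blue cap, 64 mm across, 160 mm tall, standing on the bench; origin at the centre of its underside. Leave alone.
- wrench: Steel wrench lying on the bench; leave alone.
- timber: Timber block 180 x 50 x 45 mm lying on the bench beside the case; origin at the centre of its underside. Leave alone.
- parts_cup: Red plastic cup 70 mm across, 60 mm tall, standing on the bench; origin at the centre of its underside. Leave alone.

How it is judged:
On the way, in this order (a step that is already met when the one before it is completed fails the run):
1. first pass: one diagonally opposite pair snug (each clamps the cover with over 4 N) while the other two are still loose (((contact force between each of knob1, knob3 and cover above 4 N and contact force between each of knob2, knob4 and cover below 4 N) or (contact force between each of knob2, knob4 and cover above 4 N and contact force between each of knob1, knob3 and cover below 4 N))), for 0.2 s.
2. first pass done: all four knobs snug (each over 4 N) and none yet firm (each under 19 N) (contact force between knob1 and cover between 4 and 19 N and contact force between knob2 and cover between 4 and 19 N and contact force between knob3 and cover between 4 and 19 N and contact force between knob4 and cover between 4 and 19 N), for 0.2 s.
3. second pass: one diagonally opposite pair firm (each over 22 N) while the other two are only snug (((contact force between each of knob1, knob3 and cover above 22 N and contact force between each of knob2, knob4 and cover below 22 N) or (contact force between each of knob2, knob4 and cover above 22 N and contact force between each of knob1, knob3 and cover below 22 N))), for 0.2 s.
4. second pass done: all four knobs firm (each over 22 N) (contact force between each of knob1, knob2, knob3, knob4 and cover above 22 N), for 0.2 s.
At the end, for the whole second after the job is handed in: Each of the four knobs clamps the cover with 22 to 38 N, the cover is at rest, and bottle, wrench, timber and parts cup are within 30 mm of where they started (all of step 4 and contact force between each of knob1, knob2, knob3, knob4 and cover below 38 N and linear speed of cover below 0.02 m/s and distance of each of bottle, wrench, timber, parts_cup from where it was at the start of the episode below 0.03 m); the robot touches nothing.
It fails at once if a knob is over-tightened: it clamps the cover with more than 46 N (contact force between any of knob1, knob2, knob3, knob4 and cover above 46 N).
It fails at once if the fingers press on the cover with more than 20 N (contact force between the fingers and cover above 20 N).
It fails at once if a bystander (bottle, wrench, timber, parts cup) is moved more than 30 mm (distance of any of bottle, wrench, timber, parts_cup from where it was at the start of the episode above 0.03 m).
It also fails if it takes over 72 s, if anything falls off the work surface, if the arm or the gripper's body presses on something with over 40 N, if the wrist force passes 120 N, or if a joint passes its speed limit or range.

## Robot

A 6-joint arm with a two-finger parallel gripper is mounted at the origin on the work surface. World frame = base frame: x ahead of the robot, y to its left, z up, the work surface at z = 0. Lengths are in m, angles in rad, forces in N, time in s.
With the tool pointing down it reaches from about 0.3 to 0.825 m from the base axis. Payload 5.4 kg.
Tool frame: the origin (TCP) lies on the mounting face of the last link; the fingertips stand 190 mm ahead of it and the grasp point (between the pads) lies 171 mm ahead of it; y points along the fingers, z is the direction in which the jaws open and shut, and the axes are right-handed (so a half turn about y gives the same grasp; the last joint's range is limited). The gripper opens to 92 mm and grips with 3 to 60 N. Pads are 20 mm wide; open, the fingers measure 128 mm over their backs; the gripper's body (75 mm by 189 mm) begins 69 mm behind the grasp point.
Start: joints at [-0.21, 0.158, 1.597, -0, 1.386, -0.21], TCP at [0.575, -0, 0.405] pointing down, gripper open.
Joint ranges: [-2.91, 2.91], [-0.94, 2.29], [0.18, 2.7], [-1.29, 4.43], [0.17, 2.64], [-3, 3]. Speed limits (rad/s): [2.57, 2.57, 3.14, 3.14, 3.14, 3.14].

## Interface

Orientations are given as a 3x3 rotation matrix whose columns are the frame's x, y, z axes.
In Python, from bench import sense, grab_frame, camera_params, close_job, look_for, cut_out gives the robot as it stands. The module is installed in compiled form; this text tells all that it offers.
- The arm moves only by the shell command python3 -m handwheel 'ROWS'. ROWS is a JSON object of lists of equal length, an entry for each row: "slide": the shift along the tool's x, y, z in m, a list of three; "turn": the turn, a rotation vector about the tool's x, y, z in degrees, a list of three; "jaw": the finger opening in m, from 0 to 0.0919. In form: {"slide": [[x, y, z], ...], "turn": [[ax, ay, az], ...], "jaw": [jaw, ...]}. A call has 1 to 10 rows; each row is the pose to reach, as a shift and turn from the pose measured when the call began, along the tool's axes at that moment; what a row does not reach only later rows make up. A row lasts 1/8 s, in which the tool goes at most 62.5 mm and 10.7 degrees, less where a joint would pass 70% of its speed; a pose out of reach is approached as far as the arm can. A call with a gripper value outside its range is refused whole. The fingers move at their own pace and stop on an object; the grip force is fixed at half the most. Time passes only in rows, so rows that repeat a pose let the fingers close. It gives the time, the measured TCP pose, the force and the opening at its end, in the units of the state.
- sense(): the state, without advancing time (a new reading comes with each control period).
- grab_frame(name): name is "scene" or "side" or "wrist"; returns (picture, depth): 420x560x3 uint8, red, green, blue; 420x560 float32, m along the optical axis (not along the pixel's ray), 0 where there is no reading.
- camera_params(name): a dict with "K" (3x3 intrinsics, pixels), "extrinsics" (4x4, takes a point from camera to world coordinates); the wrist camera has in their place "mount" (4x4, takes a point from camera to tool coordinates, whose origin is the TCP and whose axes are the tool frame's). Camera axes: x right, y up, looking along -z (the intrinsics and any distortion apply to the point x, -y, -z); pixel columns grow to the right and rows downward; lengths in m; the calibration is good to about 2 mm. A picture is of the moment at which its call begins: read the wrist's pose just before it. camera_params takes no time and is no camera call.
- close_job(): hands the job in, once; it reports no verdict.
Trained networks look in the newest picture that a camera, given by its name, has taken for a name from the list of things; names that differ only in an ending like _2 or _b are one class to them, and where a whole thing is asked for, a point or a joint stands for the part that bears it (a point fixed in the world has none). Each returns a list of dicts, best first, with "confidence" (0 to 1); they miss things now and then, are a little off and sometimes report something else, mostly with a low value. They report only what shows in the picture. A call takes as long as a camera call.
- look_for(target, camera): "at" ([column, row] in pixels, amid what is visible of it).
- cut_out(target, camera): "mask" (420x560 bool, what is visible of it) and "at" ([column, row] in pixels, amid what is visible of it).
The state is a dict: "time": time; "qpos": joint angles; "dq": joint speeds; "joint_efforts": joint torques, N m; "tool_pos": TCP position; "eef_rot": TCP orientation; "wrist_force": force on the tool from outside, world axes, zero at the start; "torque": the same for the moment, N m; "opening": opening from 0.0 (shut) to 1.0 (fully open).
Only numpy, scipy, OpenCV 4.12 (cv2) and the standard library are available. Lean on these libraries where they do the work, as an engineer would, in place of code of your own. Each camera call takes 0.05 s, during which the arm holds its last target. There are 200 camera calls.

## Working session

There is one attempt and no reset: what is moved stays moved. The work goes in short steps, Python scripts to look and compute and a shell command to move; the robot and the scene stay as the last step left them, time stands still between calls to the robot, and variables do not carry over. Pictures are saved under pics/ and viewed, about 8 in all and at most 12, crops included, and the job is handed in when it is done.

```bash
mkdir -p pics
python3 - <<'E'
from bench import *
import cv2,numpy as np
s=sense(); print({k:np.round(v,3).tolist() for k,v in s.items()})
ims=[]
for c in["scene","side","wrist"]:
    p,d=grab_frame(c); ims.append(p); P=camera_params(c); print(c,{k:np.round(v,3).tolist() for k,v in P.items()} )
    np.savez(f"{c}0.npz",p=p,d=d)
o=np.zeros((840,1120,3),np.uint8);o[:420,:560]=ims[0];o[:420,560:]=ims[1];o[420:,:560]=ims[2]
cv2.imwrite("pics/a.png",cv2.resize(o,(800,600))[:,:,::-1])
for k in["knob1","knob2","bottle"]:
    print(k,[(np.round(r["at"]).tolist(),round(r["confidence"],2)) for r in look_for(k,"wrist")])
E
```

```text
{'time': 0.0, 'qpos': [-0.21, 0.159, 1.598, 0.0, 1.386, -0.21], 'dq': [0.001, -0.001, 0.0, 0.001, -0.001, -0.0], 'joint_efforts': [0.0, -38.557, -32.21, 0.07, 0.038, -0.0], 'tool_pos': [0.575, 0.0, 0.404], 'eef_rot': [[0.0, -0.002, 1.0], [-1.0, 0.0, 0.0], [-0.0, -1.0, -0.002]], 'wrist_force': [-1.278, -0.664, 0.021], 'torque': [-0.016, -0.055, 0.029], 'opening': 1.001}
scene {'K': [[529.914, 0.0, 279.585], [0.0, 529.914, 205.014], [0.0, 0.0, 1.0]], 'extrinsics': [[-0.582, -0.527, 0.619, 1.349], [0.813, -0.398, 0.425, 0.596], [0.022, 0.751, 0.66, 0.967], [0.0, 0.0, 0.0, 1.0]]}
side {'K': [[497.736, 0.0, 277.681], [0.0, 497.736, 203.987], [0.0, 0.0, 1.0]], 'extrinsics': [[0.893, 0.252, -0.372, 0.058], [-0.45, 0.487, -0.749, -0.901], [-0.007, 0.836, 0.549, 0.753], [0.0, 0.0, 0.0, 1.0]]}
wrist {'K': [[289.539, 0.0, 280.95], [0.0, 289.539, 209.423], [0.0, 0.0, 1.0]], 'mount': [[0.001, -0.967, -0.253, -0.072], [0.0, 0.253, -0.967, 0.02], [1.0, 0.001, 0.001, -0.001], [0.0, 0.0, 0.0, 1.0]]}
knob1 [([211.0, 224.0], 0.76), ([338.0, 288.0], 0.7), ([243.0, 299.0], 0.59), ([314.0, 192.0], 0.58)]
knob2 [([211.0, 224.0], 0.76), ([338.0, 288.0], 0.7), ([243.0, 299.0], 0.59), ([314.0, 192.0], 0.58)]
bottle []
```

View pics/a.png

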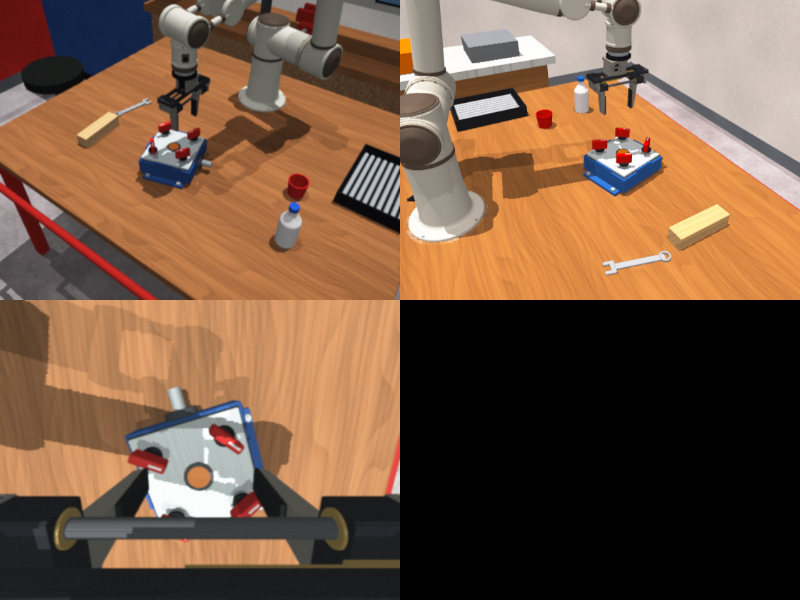

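The wrist view (lower left) shows the cover, with knobs at about (148,460), (226,438), (247,505) and one hidden behind the gripper bar at about (177,518). The bystanders stand well clear. Next I measure knob poses from depth in all three views.

```bash
cat > h.py <<'E'
from bench import *
import numpy as np,cv2
def cloud(c,p,d,s=None):
    P=camera_params(c);K=P["K"];v,u=np.nonzero(d>0);z=d[v,u]
    X=np.c_[(u-K[0,2])/K[0,0]*z,-(v-K[1,2])/K[1,1]*z,-z]
    if c=="wrist":
        M=np.array(P["mount"]);T=np.eye(4);T[:3,:3]=s["eef_rot"];T[:3,3]=s["tool_pos"];M=T@M
    else: M=np.array(P["extrinsics"])
    return X@M[:3,:3].T+M[:3,3],p[v,u].astype(int)
def red(X,C): return X[(C[:,0]>70)&(C[:,0]>2.2*C[:,1])&(C[:,0]>2.2*C[:,2])&(X[:,2]>.09)&(X[:,2]<.14)]
E
python3 - <<'E'
from h import *
s=sense()
for c in["scene","side","wrist"]:
    f=np.load(c+"0.npz");X,C=cloud(c,f["p"],f["d"],s)
    X2=X[(abs(X[:,0]-.575)<.25)&(abs(X[:,1])<.25)];C2=C[(abs(X[:,0]-.575)<.25)&(abs(X[:,1])<.25)]
    b=(C2[:,2]>1.5*C2[:,0])&(C2[:,2]>80)&(X2[:,2]<.08)&(X2[:,2]>.03)
    g=(abs(X2[:,2]-.076)<.004)
    print(c,"cover rect",cv2.minAreaRect(X2[g][:,:2].astype(np.float32)*1000),g.sum())
    R=red(X2,C2)
    if len(R)<8: continue
    n=4
    _,l,ce=cv2.kmeans(R[:,:2].astype(np.float32),n,None,(3,50,1e-5),10,cv2.KMEANS_PP_CENTERS)
    for i in range(n):
        Q=R[l[:,0]==i];top=Q[:,2].max();T=Q[Q[:,2]>np.percentile(Q[:,2],97)-.006]
        (cx,cy),(w,h),a=cv2.minAreaRect(T[:,:2].astype(np.float32)*1000)
        if w<h:a+=90
        print("  knob",round(cx),round(cy),"size",round(w),round(h),"yaw",round(a),"top",round(top*1000),len(T))
E
```

```text
scene cover rect ((573.9571533203125, -49.802940368652344), (193.2052001953125, 190.69540405273438), 17.577089309692383) 2437
  knob 504 -12 size 18 50 yaw 161 top 130 63
  knob 610 18 size 17 47 yaw 149 top 128 77
  knob 538 -118 size 17 47 yaw 163 top 128 59
  knob 641 -87 size 52 11 yaw 47 top 130 41
side cover rect ((570.123291015625, -54.28624725341797), (193.79037475585938, 192.71664428710938), 18.36151695251465) 2400
  knob 638 -92 size 46 13 yaw 45 top 129 57
  knob 500 -19 size 15 47 yaw 153 top 128 67
  knob 531 -127 size 18 47 yaw 148 top 129 92
  knob 604 12 size 16 47 yaw 145 top 129 58
wrist cover rect ((569.3840942382812, -44.52759552001953), (188.8242950439453, 178.72573852539062), 11.82621955871582) 16162
  knob 503 -15 size 12 48 yaw 160 top 129 569
  knob 641 -85 size 40 14 yaw 45 top 129 326
  knob 606 17 size 14 48 yaw 145 top 129 600
  knob 549 -132 size 4 10 yaw 166 top 128 22
```

```bash
python3 -m handwheel '{"slide":[[-0.018,0.02,0.032],[-0.018,0.054,0.032],[-0.018,0.054,0.032],[-0.018,0.054,0.032],[-0.018,0.054,0.032],[-0.018,0.054,0.032],[-0.018,0.054,0.032]],"turn":[[0,-10,0],[0,-20,0],[0,-30,0],[0,-40,0],[0,-50,0],[0,-55,0],[0,-55,0]],"jaw":[0.05,0.05,0.05,0.05,0.05,0.05,0.05]}'
cat >> h.py <<'E'
def look(nm=None):
    s=sense();p,d=grab_frame("wrist");X,C=cloud("wrist",p,d,s)
    if nm: cv2.imwrite(f"pics/{nm}.png",p[:,:,::-1])
    R=red(X,C);R=R[(R[:,2]>.113)]
    t=np.array(s["tool_pos"]);E=np.array(s["eef_rot"])
    Q=R[np.hypot(*(R[:,:2]-t[:2]).T)<.04]
    (cx,cy),(w,h),a=cv2.minAreaRect(Q[:,:2].astype(np.float32)*1000)
    if w<h:a+=90
    w,h=max(w,h),min(w,h)
    d=E.T@np.array([cx/1000-t[0],cy/1000-t[1],0])
    zy=np.degrees(np.arctan2(E[1,2],E[0,2]))
    print("knob",round(cx,1),round(cy,1),"size",round(w),round(h),"yaw",round(a,1),"n",len(Q),"slide mm",np.round(d*1000,1),"turn cw needed",round((zy-(a-90)+90)%180-90,1))
    st(s)
def st(s=None):
    s=s or sense();E=np.array(s["eef_rot"])
    print("t",round(s["time"],2),"pos",np.round(s["tool_pos"],4),"q6",round(s["qpos"][5],2),"zyaw",round(np.degrees(np.arctan2(E[1,2],E[0,2])),1),"tilt",np.round(E[:2,1],3),"F",np.round(s["wrist_force"],1),"M",np.round(s["torque"],3),"op",round(s["opening"]*91.9,1))
E
python3 -c "
from h import *
look('b')"
```

```text
time: 1.18
tool_pos: [0.6068, 0.018, 0.3503]
eef_rot: [[0.819, -0.001, 0.574], [-0.574, 0.0, 0.819], [-0.001, -1.0, -0.0]]
wrist_force: [-0.5, 0.4, 0.1]
opening: 0.542
knob 605.7 16.2 size 49 14 yaw 145.2 n 934 slide mm [ 0.1  0.  -2.2] turn cw needed -0.3
t 1.18 pos [0.6068 0.018  0.3503] q6 -1.13 zyaw 54.9 tilt [-0.001  0.   ] F [-0.5  0.4  0.1] M [ 0.018 -0.042 -0.008] op 49.8
```

View pics/b.png

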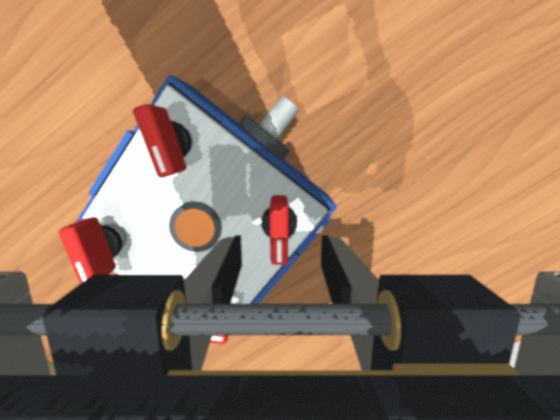

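The bar at (279,230) sits between the fingertips at (230,250) and (335,250), aligned to within about 2 mm. Descending to grip.

```bash
python3 -m handwheel '{"slide":[[0,0.03,-0.0015],[0,0.062,-0.0015],[0,0.062,-0.0015],[0,0.062,-0.0015],[0,0.062,-0.0015],[0,0.062,-0.0015]],"turn":[[0,0,0],[0,0,0],[0,0,0],[0,0,0],[0,0,0],[0,0,0]],"jaw":[0.05,0.05,0.008,0.008,0.008,0.008]}'; python3 -c "
from h import *
st()"
```

```text
time: 1.98
tool_pos: [0.6063, 0.0165, 0.2897]
eef_rot: [[0.818, 0.001, 0.575], [-0.575, -0.001, 0.818], [0.001, -1.0, -0.001]]
wrist_force: [-0.2, -0.8, 5.9]
opening: 0.151
t 1.98 pos [0.6063 0.0165 0.2897] q6 -1.13 zyaw 54.9 tilt [ 0.001 -0.001] F [-0.2 -0.8  5.9] M [0.092 0.037 0.043] op 13.9
```

```bash
cat >> h.py <<'E'
def m(n=4):
    L=[sense()]
    for _ in range(n): grab_frame("wrist");L.append(sense())
    st(L[-1]); M=np.array([l["torque"] for l in L]);print("   Mz mean",round(M[:,2].mean(),4),"raw",np.round(M[:,2],3))
E
python3 -c "
from h import *
m()"
for i in 1 2 3; do python3 -m handwheel '{"slide":[[0,0.0003,0],[0,0.0003,0]],"turn":[[0,6,0],[0,6,0]],"jaw":[0.008,0.008]}' >/dev/null; python3 -c "
from h import *
m(2)"; done
```

```text
t 2.17 pos [0.6063 0.0165 0.2897] q6 -1.13 zyaw 54.9 tilt [ 0.001 -0.001] F [-1.3 -1.7  5.3] M [-0.28   0.282  0.008] op 13.7
   Mz mean 0.0221 raw [0.043 0.027 0.025 0.007 0.008]
t 2.52 pos [0.6063 0.0165 0.2896] q6 -1.03 zyaw 49.0 tilt [ 0.001 -0.001] F [-2.2 -0.3  1.8] M [-0.001  0.092  0.024] op 13.8
   Mz mean 0.0353 raw [ 0.083 -0.001  0.024]
t 2.88 pos [0.6064 0.0166 0.2894] q6 -0.92 zyaw 43.1 tilt [ 0.001 -0.001] F [ 0.1 -0.3  2.1] M [ 0.034 -0.002  0.016] op 14.0
   Mz mean 0.0327 raw [0.028 0.054 0.016]
t 3.23 pos [0.6065 0.0166 0.2891] q6 -0.82 zyaw 37.3 tilt [ 0.001 -0.001] F [ 0.8 -0.2  1.2] M [ 0.096 -0.004  0.073] op 13.7
   Mz mean 0.0776 raw [0.083 0.076 0.073]
```

```bash
for i in 1 2; do python3 -m handwheel '{"slide":[[0,0.0003,0],[0,0.0003,0]],"turn":[[0,6,0],[0,6,0]],"jaw":[0.008,0.008]}' >/dev/null; python3 -c "
from h import *
m(3)"; done
```

```text
t 3.62 pos [0.6065 0.0167 0.2889] q6 -0.72 zyaw 31.4 tilt [ 0.002 -0.   ] F [-0.3  1.1  2.1] M [ 0.137 -0.02   0.022] op 13.8
   Mz mean 0.0549 raw [0.028 0.149 0.021 0.022]
t 4.03 pos [0.6066 0.0167 0.2888] q6 -0.62 zyaw 25.5 tilt [ 0.002 -0.   ] F [-0.   1.2  2.5] M [0.166 0.014 0.081] op 13.7
   Mz mean 0.0838 raw [0.096 0.077 0.081 0.081]
```

```bash
cat >> h.py <<'E'
def m(n=4):
    L=[sense()]
    for _ in range(n): grab_frame("wrist");L.append(sense())
    s=L[-1];E=np.array(s["eef_rot"]); M=np.array([l["torque"] for l in L]);J=np.array([l["joint_efforts"][5] for l in L])
    print("t",round(s["time"],2),"zyaw",round(np.degrees(np.arctan2(E[1,2],E[0,2])),1),"z",round(s["tool_pos"][2],4),"F",np.round(s["wrist_force"],1),"Mz mean",round(M[:,2].mean(),3),"med",round(np.median(M[:,2]),3),"raw",np.round(M[:,2],3),"J6",np.round(J,3))
E
for i in 1 2; do python3 -m handwheel '{"slide":[[0,0.0003,0],[0,0.0003,0]],"turn":[[0,6,0],[0,6,0]],"jaw":[0.008,0.008]}' >/dev/null; python3 -c "
from h import *
m(4)"; done
```

```text
t 4.47 zyaw 19.6 z 0.2886 F [-0.5  1.8  3.1] Mz mean 0.112 med 0.116 raw [0.116 0.133 0.078 0.122 0.109] J6 [0.461 0.21  0.128 0.108 0.106]
t 4.92 zyaw 13.7 z 0.2885 F [0.  1.7 3.8] Mz mean 0.177 med 0.18 raw [0.196 0.186 0.171 0.18  0.154] J6 [0.495 0.244 0.162 0.14  0.138]
```

J6 effort is the clean signal: it settled at 0.138 N m and rises 0.032 per 5.9°, as the model says, so knob 1 is snug. Next is knob 3.

```bash
python3 -m handwheel '{"slide":[[0,0,0],[0,0,0],[0,-0.06,0],[0.03,-0.062,-0.026],[0.08,-0.062,-0.07],[0.117,-0.062,-0.103],[0.117,-0.062,-0.103],[0.117,-0.062,-0.103],[0.117,-0.062,-0.103]],"turn":[[0,0,0],[0,0,0],[0,0,0],[0,-10,0],[0,-20,0],[0,-30,0],[0,-40,0],[0,-50,0],[0,-51,0]],"jaw":[0.05,0.05,0.05,0.05,0.05,0.05,0.05,0.05,0.05]}'; python3 -c "
from h import *
look()"
```

```text
time: 6.05
tool_pos: [0.534, -0.1215, 0.3499]
eef_rot: [[0.904, 0.002, 0.429], [-0.429, -0.0, 0.904], [0.002, -1.0, 0.001]]
wrist_force: [0.5, 0.6, -0.0]
opening: 0.543
knob 532.5 -120.9 size 49 14 yaw 157.9 n 953 slide mm [-1.6 -0.  -0.1] turn cw needed -3.3
t 6.05 pos [ 0.534  -0.1215  0.3499] q6 -1.57 zyaw 64.6 tilt [ 0.002 -0.   ] F [ 0.5  0.6 -0. ] M [ 0.133 -0.094 -0.011] op 49.9
```

```bash
python3 -m handwheel '{"slide":[[-0.001,0.03,0],[-0.001,0.061,0],[-0.001,0.061,0],[-0.001,0.061,0],[-0.001,0.061,0],[-0.001,0.061,0]],"turn":[[0,-3.3,0],[0,-3.3,0],[0,-3.3,0],[0,-3.3,0],[0,-3.3,0],[0,-3.3,0]],"jaw":[0.05,0.05,0.008,0.008,0.008,0.008]}'; python3 -c "
from h import *
m(2)"
for i in 1 2 3 4; do python3 -m handwheel '{"slide":[[0,0.0003,0],[0,0.0003,0]],"turn":[[0,6,0],[0,6,0]],"jaw":[0.008,0.008]}' >/dev/null; python3 -c "
from h import *
m(3)"; done
```

```text
time: 6.85
tool_pos: [0.5337, -0.1214, 0.2903]
eef_rot: [[0.927, 0.004, 0.376], [-0.376, -0.002, 0.927], [0.005, -1.0, -0.001]]
wrist_force: [-0.9, -0.2, 2.0]
opening: 0.151
t 6.95 zyaw 67.9 z 0.2903 F [-0.6 -1.7  5.4] Mz mean -0.015 med -0.031 raw [-0.048  0.036 -0.031] J6 [-0.021 -0.023 -0.022]
t 7.35 zyaw 62.0 z 0.2901 F [-2.2 -0.2  2.3] Mz mean 0.045 med 0.053 raw [0.066 0.07  0.003 0.04 ] J6 [0.394 0.139 0.054 0.031]
t 7.75 zyaw 56.1 z 0.2899 F [-1.1 -1.5  2.3] Mz mean 0.03 med 0.026 raw [0.032 0.018 0.048 0.02 ] J6 [0.38  0.128 0.046 0.025]
t 8.15 zyaw 50.2 z 0.2896 F [-1.4 -1.1  2. ] Mz mean 0.025 med 0.024 raw [ 0.06   0.04  -0.01   0.008] J6 [0.376 0.125 0.044 0.023]
t 8.55 zyaw 44.3 z 0.2895 F [-2.7 -0.6  2.4] Mz mean 0.077 med 0.077 raw [0.089 0.077 0.067 0.076] J6 [0.396 0.145 0.063 0.043]
```

```bash
for i in 1 2; do python3 -m handwheel '{"slide":[[0,0.0003,0],[0,0.0003,0]],"turn":[[0,7,0],[0,7,0]],"jaw":[0.008,0.008]}' >/dev/null; python3 -c "
from h import *
m(3)"; done
```

```text
t 8.95 zyaw 37.4 z 0.2893 F [-2.9 -0.3  4.2] Mz mean 0.12 med 0.106 raw [0.096 0.091 0.177 0.116] J6 [0.491 0.197 0.101 0.077]
t 9.35 zyaw 30.6 z 0.2891 F [-2.7 -0.8  5.1] Mz mean 0.123 med 0.124 raw [0.13  0.118 0.138 0.106] J6 [0.526 0.233 0.137 0.113]
```

```bash
python3 -m handwheel '{"slide":[[0,0,0],[0,0,0],[0,-0.06,0],[-0.04,-0.062,0.01],[-0.08,-0.062,0.02],[-0.1075,-0.062,0.026],[-0.1075,-0.062,0.026],[-0.1075,-0.062,0.026]],"turn":[[0,0,0],[0,0,0],[0,0,0],[0,-10,0],[0,-20,0],[0,-30,0],[0,-37,0],[0,-37,0]],"jaw":[0.05,0.05,0.05,0.05,0.05,0.05,0.05,0.05]}'; python3 -c "
from h import *
look()"
```

```text
time: 10.35
tool_pos: [0.5011, -0.0152, 0.3504]
eef_rot: [[0.924, 0.004, 0.382], [-0.382, -0.002, 0.924], [0.004, -1.0, -0.0]]
wrist_force: [-0.4, -0.2, 0.3]
opening: 0.546
knob 500.4 -15.8 size 48 14 yaw 160.1 n 925 slide mm [-0.4 -0.  -0.8] turn cw needed -2.5
t 10.35 pos [ 0.5011 -0.0152  0.3504] q6 -1.45 zyaw 67.5 tilt [ 0.004 -0.002] F [-0.4 -0.2  0.3] M [ 0.073 -0.048  0.023] op 50.2
```

```bash
python3 -m handwheel '{"slide":[[0,0.03,0],[0,0.061,0],[0,0.061,0],[0,0.061,0],[0,0.061,0],[0,0.061,0]],"turn":[[0,-2.5,0],[0,-2.5,0],[0,-2.5,0],[0,-2.5,0],[0,-2.5,0],[0,-2.5,0]],"jaw":[0.05,0.05,0.008,0.008,0.008,0.008]}'; python3 -c "
from h import *
m(2)"
for i in 1 2 3 4; do python3 -m handwheel '{"slide":[[0,0.0003,0],[0,0.0003,0]],"turn":[[0,6,0],[0,6,0]],"jaw":[0.008,0.008]}' >/dev/null; python3 -c "
from h import *
m(3)"; done
```

```text
time: 11.15
tool_pos: [0.5019, -0.016, 0.2907]
eef_rot: [[0.939, 0.006, 0.343], [-0.343, -0.004, 0.939], [0.007, -1.0, -0.001]]
wrist_force: [-0.3, -1.6, 4.0]
opening: 0.153
t 11.25 zyaw 70.0 z 0.2907 F [-0.6 -1.8  4.6] Mz mean 0.013 med 0.027 raw [ 0.041 -0.03   0.027] J6 [0.014 0.007 0.007]
t 11.65 zyaw 64.0 z 0.2906 F [-0.6 -0.7  1.7] Mz mean 0.048 med 0.056 raw [0.003 0.04  0.078 0.073] J6 [0.394 0.14  0.055 0.032]
t 12.05 zyaw 58.1 z 0.2903 F [-0.9 -1.9  1. ] Mz mean 0.007 med 0.013 raw [-0.028  0.03   0.016  0.01 ] J6 [0.38  0.129 0.047 0.025]
t 12.45 zyaw 52.3 z 0.2901 F [-2.  -0.9  2.7] Mz mean 0.068 med 0.065 raw [0.078 0.051 0.091 0.053] J6 [0.379 0.128 0.047 0.026]
t 12.85 zyaw 46.4 z 0.2899 F [-2.1 -1.1  4.4] Mz mean 0.086 med 0.095 raw [0.059 0.131 0.134 0.019] J6 [0.406 0.155 0.073 0.052]
```

```bash
for i in 1 2; do python3 -m handwheel '{"slide":[[0,0.0003,0],[0,0.0003,0]],"turn":[[0,6.5,0],[0,6.5,0]],"jaw":[0.008,0.008]}' >/dev/null; python3 -c "
from h import *
m(3)"; done
```

```text
t 13.25 zyaw 40.0 z 0.2897 F [-3.3 -1.2  5.3] Mz mean 0.119 med 0.123 raw [0.146 0.082 0.109 0.137] J6 [0.469 0.197 0.109 0.086]
t 13.65 zyaw 33.6 z 0.2896 F [-3.7 -2.1  5.5] Mz mean 0.131 med 0.135 raw [0.121 0.157 0.149 0.097] J6 [0.415 0.198 0.147 0.137]
```

```bash
python3 -m handwheel '{"slide":[[0,0,0],[0,0,0],[0,-0.06,0],[0.045,-0.062,0.025],[0.09,-0.062,0.05],[0.137,-0.062,0.074],[0.137,-0.062,0.074],[0.137,-0.062,0.074],[0.137,-0.062,0.074],[0.137,-0.062,0.074]],"turn":[[0,0,0],[0,0,0],[0,0,0],[0,10.5,0],[0,21,0],[0,31.5,0],[0,42,0],[0,52.5,0],[0,63,0],[0,73.5,0]],"jaw":[0.05,0.05,0.05,0.05,0.05,0.05,0.05,0.05,0.05,0.05]}'; python3 -c "
from h import *
look()"
```

```text
time: 14.9
tool_pos: [0.6391, -0.0889, 0.3519]
eef_rot: [[-0.646, 0.005, 0.764], [-0.764, -0.003, -0.646], [-0.0, -1.0, 0.006]]
wrist_force: [0.2, -0.5, -0.1]
opening: 0.548
knob 639.3 -87.9 size 48 14 yaw 45.2 n 898 slide mm [-0.9 -0.  -0.5] turn cw needed 4.5
t 14.9 pos [ 0.6391 -0.0889  0.3519] q6 0.38 zyaw -40.2 tilt [ 0.005 -0.003] F [ 0.2 -0.5 -0.1] M [ 0.029 -0.015  0.03 ] op 50.3
```

```bash
python3 -m handwheel '{"slide":[[0,0.03,0],[0,0.062,0],[0,0.062,0],[0,0.062,0],[0,0.062,0],[0,0.062,0]],"turn":[[0,4.5,0],[0,4.5,0],[0,4.5,0],[0,4.5,0],[0,4.5,0],[0,4.5,0]],"jaw":[0.05,0.05,0.008,0.008,0.008,0.008]}'; python3 -c "
from h import *
m(2)"
for i in 1 2 3 4; do python3 -m handwheel '{"slide":[[0,0.0003,0],[0,0.0003,0]],"turn":[[0,6,0],[0,6,0]],"jaw":[0.008,0.008]}' >/dev/null; python3 -c "
from h import *
m(3)"; done
```

```text
time: 15.7
tool_pos: [0.6395, -0.0887, 0.2915]
eef_rot: [[-0.707, 0.005, 0.707], [-0.707, -0.002, -0.707], [-0.002, -1.0, 0.005]]
wrist_force: [-1.8, 0.7, 8.3]
opening: 0.15
t 15.8 zyaw -45.0 z 0.2916 F [-1.9  2.5  5.1] Mz mean 0.023 med 0.027 raw [0.034 0.027 0.008] J6 [0.014 0.009 0.012]
t 16.2 zyaw -50.9 z 0.2915 F [-2.2  0.3  0. ] Mz mean 0.037 med 0.04 raw [0.029 0.051 0.009 0.057] J6 [0.396 0.143 0.059 0.036]
t 16.6 zyaw -56.8 z 0.2913 F [-0.8 -0.9 -0.5] Mz mean 0.072 med 0.072 raw [0.079 0.084 0.064 0.061] J6 [0.395 0.144 0.062 0.041]
t 17.0 zyaw -62.7 z 0.2912 F [-1.2  0.3  0.5] Mz mean 0.077 med 0.078 raw [0.1   0.103 0.057 0.048] J6 [0.424 0.173 0.091 0.071]
t 17.4 zyaw -68.6 z 0.291 F [-1.3 -1.8  0.6] Mz mean 0.111 med 0.11 raw [0.147 0.053 0.072 0.172] J6 [0.455 0.204 0.123 0.102]
```

```bash
python3 -m handwheel '{"slide":[[0,0.0003,0],[0,0.0003,0]],"turn":[[0,5,0],[0,5,0]],"jaw":[0.008,0.008]}' >/dev/null; python3 -c "
from h import *
m(4)"; python3 -m handwheel '{"slide":[[0,0,0],[0,0,0],[0,-0.06,0],[0,-0.062,0]],"turn":[[0,0,0],[0,0,0],[0,0,0],[0,0,0]],"jaw":[0.05,0.05,0.05,0.05]}' >/dev/null; python3 -c "
from h import *
look('c')"
```

```text
t 17.85 zyaw -73.5 z 0.2909 F [-1.3 -1.5  0.9] Mz mean 0.144 med 0.147 raw [0.108 0.142 0.149 0.171 0.147] J6 [0.424 0.216 0.148 0.131 0.13 ]
knob 639.6 -88.3 size 48 14 yaw 22.2 n 857 slide mm [ 1. -0. -1.] turn cw needed -5.7
t 18.35 pos [ 0.6408 -0.089   0.3588] q6 0.96 zyaw -73.5 tilt [ 0.016 -0.006] F [-0.1  0.5 -0.2] M [ 0.052  0.061 -0.037] op 49.4
```

View pics/c.png

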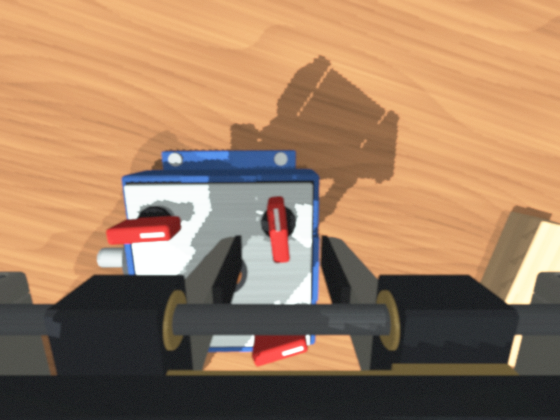

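Knob 4 is snug at 0.130 and sprang back 5.7°, as expected. The picture shows its bar at (278,228) still between the fingers. That completes the first pass, so I start the second on knob 4 where the arm already is.

```bash
python3 -m handwheel '{"slide":[[0.002,0.03,-0.0013],[0.002,0.069,-0.0013],[0.002,0.069,-0.0013],[0.002,0.069,-0.0013],[0.002,0.069,-0.0013],[0.002,0.069,-0.0013],[0.002,0.069,-0.0013]],"turn":[[-0.6,-5.7,-0.8],[-0.6,-5.7,-0.8],[-0.6,-5.7,-0.8],[-0.6,-5.7,-0.8],[-0.6,-5.7,-0.8],[-0.6,-5.7,-0.8],[-0.6,-5.7,-0.8]],"jaw":[0.05,0.05,0.05,0.008,0.008,0.008,0.008]}'; python3 -c "
from h import *
m(2)"
python3 -m handwheel '{"slide":[[0,0.0004,0],[0,0.0008,0],[0,0.0008,0]],"turn":[[0,8,0],[0,16,0],[0,16,0]],"jaw":[0.008,0.008,0.008]}' >/dev/null; python3 -c "
from h import *
m(4);st()"
```

```text
time: 19.27
tool_pos: [0.6393, -0.0894, 0.2885]
eef_rot: [[-0.926, -0.001, 0.378], [-0.378, -0.003, -0.926], [0.002, -1.0, 0.002]]
wrist_force: [0.7, -1.1, -1.7]
opening: 0.153
t 19.38 zyaw -67.8 z 0.2885 F [ 2.7 -3.6  0.5] Mz mean 0.012 med 0.023 raw [ 0.023  0.023 -0.009] J6 [-0.006  0.002  0.002]
t 19.95 zyaw -83.7 z 0.2881 F [-2.4 -0.7  5.4] Mz mean 0.186 med 0.184 raw [0.193 0.184 0.213 0.181 0.157] J6 [0.668 0.32  0.205 0.175 0.17 ]
t 19.95 pos [ 0.6393 -0.0894  0.2881] q6 1.14 zyaw -83.7 tilt [-0.001 -0.002] F [-2.4 -0.7  5.4] M [0.043 0.377 0.157] op 14.1
```

```bash
for i in 1 2; do python3 -m handwheel '{"slide":[[0,0.0004,0],[0,0.0004,0]],"turn":[[0,8,0],[0,8,0]],"jaw":[0.008,0.008]}' >/dev/null; python3 -c "
from h import *
m(4)"; done
```

```text
t 20.4 zyaw -91.6 z 0.2879 F [-1.5 -0.4  4.6] Mz mean 0.221 med 0.2 raw [0.2   0.197 0.268 0.245 0.196] J6 [0.69  0.354 0.243 0.215 0.211]
t 20.85 zyaw -99.5 z 0.2877 F [-2.4 -1.   5.7] Mz mean 0.274 med 0.265 raw [0.259 0.3   0.265 0.31  0.234] J6 [0.622 0.351 0.288 0.277 0.275]
```

```bash
python3 -m handwheel '{"slide":[[0,0.0001,0],[0,0.0001,0]],"turn":[[0,2.5,0],[0,2.5,0]],"jaw":[0.008,0.008]}' >/dev/null; python3 -c "
from h import *
m(4)"; python3 -m handwheel '{"slide":[[0,0,0],[0,0,0],[0,-0.06,0],[0.05,-0.062,-0.015],[0.1,-0.062,-0.03],[0.15,-0.062,-0.043],[0.15,-0.062,-0.043],[0.15,-0.062,-0.043],[0.15,-0.062,-0.043],[0.15,-0.062,-0.043]],"turn":[[0,0,0],[0,0,0],[0,0,0],[0,-10,0],[0,-20,0],[0,-30,0],[0,-40,0],[0,-50,0],[0,-60,0],[0,-70,0]],"jaw":[0.05,0.05,0.05,0.05,0.05,0.05,0.05,0.05,0.05,0.05]}';  python3 -m handwheel '{"slide":[[0,0,0],[0,0,0],[0,0,0],[0,0,0],[0,0,0],[0,0,0],[0,0,0],[0,0,0]],"turn":[[0,-10,0],[0,-20,0],[0,-30,0],[0,-40,0],[0,-50,0],[0,-60,0],[0,-69,0],[0,-69,0]],"jaw":[0.05,0.05,0.05,0.05,0.05,0.05,0.05,0.05]}'; python3 -c "
from h import *
look()"
```

```text
t 21.3 zyaw -101.9 z 0.2876 F [-1.5  0.3  5.5] Mz mean 0.308 med 0.317 raw [0.258 0.336 0.317 0.337 0.292] J6 [0.425 0.322 0.289 0.282 0.282]
time: 22.55
tool_pos: [0.5014, -0.0158, 0.3492]
eef_rot: [[-0.524, -0.002, 0.852], [-0.852, -0.002, -0.524], [0.003, -1.0, -0.001]]
wrist_force: [-0.2, -1.4, 0.3]
opening: 0.544
time: 23.55
tool_pos: [0.5012, -0.0157, 0.3487]
eef_rot: [[0.606, -0.003, 0.796], [-0.796, -0.001, 0.606], [-0.0, -1.0, -0.003]]
wrist_force: [-0.4, -0.2, -0.6]
opening: 0.541
knob 500.6 -14.9 size 48 14 yaw 130.0 n 924 slide mm [-1.  0. -0.] turn cw needed -2.7
t 23.55 pos [ 0.5012 -0.0157  0.3487] q6 -0.92 zyaw 37.3 tilt [-0.003 -0.001] F [-0.4 -0.2 -0.6] M [-0.059 -0.065 -0.039] op 49.7
```

```bash
python3 -m handwheel '{"slide":[[0,0.03,0],[0,0.061,0],[0,0.061,0],[0,0.061,0],[0,0.061,0],[0,0.061,0]],"turn":[[0,-2.7,0],[0,-2.7,0],[0,-2.7,0],[0,-2.7,0],[0,-2.7,0],[0,-2.7,0]],"jaw":[0.05,0.05,0.008,0.008,0.008,0.008]}'; python3 -c "
from h import *
m(2)"
python3 -m handwheel '{"slide":[[0,0.0004,0],[0,0.0008,0],[0,0.0008,0]],"turn":[[0,8,0],[0,16,0],[0,16,0]],"jaw":[0.008,0.008,0.008]}' >/dev/null; python3 -c "
from h import *
m(4)"
python3 -m handwheel '{"slide":[[0,0.0004,0],[0,0.0004,0]],"turn":[[0,8,0],[0,8,0]],"jaw":[0.008,0.008]}' >/dev/null; python3 -c "
from h import *
m(4)"
```

```text
time: 24.35
tool_pos: [0.5018, -0.0158, 0.2891]
eef_rot: [[0.641, 0.001, 0.767], [-0.767, -0.001, 0.641], [0.001, -1.0, -0.0]]
wrist_force: [-0.4, 0.5, 2.1]
opening: 0.153
t 24.45 zyaw 39.9 z 0.289 F [1.8 1.6 3.7] Mz mean -0.01 med -0.024 raw [-0.024  0.017 -0.025] J6 [-0.02  -0.015 -0.015]
t 25.02 zyaw 24.0 z 0.2887 F [-0.8  1.6  5.6] Mz mean 0.183 med 0.178 raw [0.217 0.176 0.155 0.188 0.178] J6 [0.661 0.313 0.198 0.138 0.164]
t 25.48 zyaw 16.1 z 0.2886 F [-1.4  2.3  4.8] Mz mean 0.211 med 0.21 raw [0.252 0.21  0.159 0.228 0.208] J6 [0.677 0.341 0.231 0.164 0.199]
```

```bash
python3 -m handwheel '{"slide":[[0,0.0004,0],[0,0.0004,0]],"turn":[[0,8,0],[0,8,0]],"jaw":[0.008,0.008]}' >/dev/null; python3 -c "
from h import *
m(5)"
```

```text
t 25.98 zyaw 8.3 z 0.2884 F [-0.6  1.4  6.4] Mz mean 0.269 med 0.28 raw [0.282 0.289 0.252 0.277 0.229 0.284] J6 [0.61  0.342 0.279 0.267 0.265 0.264]
```

```bash
python3 -m handwheel '{"slide":[[0,0.0001,0],[0,0.0001,0]],"turn":[[0,3,0],[0,3,0]],"jaw":[0.008,0.008]}' >/dev/null; python3 -c "
from h import *
m(4)"; python3 -m handwheel '{"slide":[[0,0,0],[0,0,0],[0,-0.06,0],[-0.01,-0.062,0.05],[-0.023,-0.062,0.1076],[-0.023,-0.062,0.1076],[-0.023,-0.062,0.1076]],"turn":[[0,0,0],[0,0,0],[0,0,0],[0,-10,0],[0,-14,0],[0,-14,0],[0,-14,0]],"jaw":[0.05,0.05,0.05,0.05,0.05,0.05,0.05]}'; python3 -c "
from h import *
look()"
```

```text
t 26.43 zyaw 5.4 z 0.2883 F [-0.5  0.9  4.5] Mz mean 0.291 med 0.299 raw [0.299 0.303 0.286 0.265 0.303] J6 [0.439 0.315 0.277 0.269 0.27 ]
time: 27.3
tool_pos: [0.6064, 0.0173, 0.3495]
eef_rot: [[0.331, -0.001, 0.944], [-0.944, -0.001, 0.331], [0.001, -1.0, -0.001]]
wrist_force: [0.5, 0.6, 0.1]
opening: 0.542
knob 605.9 17.0 size 48 13 yaw 109.8 n 896 slide mm [ 0.1  0.  -0.6] turn cw needed -0.5
t 27.3 pos [0.6064 0.0173 0.3495] q6 -0.51 zyaw 19.3 tilt [-0.001 -0.001] F [0.5 0.6 0.1] M [ 0.01  -0.003  0.014] op 49.8
```

```bash
python3 -m handwheel '{"slide":[[0,0.03,0],[0,0.061,0],[0,0.061,0],[0,0.061,0],[0,0.061,0],[0,0.061,0]],"turn":[[0,-0.5,0],[0,-0.5,0],[0,-0.5,0],[0,-0.5,0],[0,-0.5,0],[0,-0.5,0]],"jaw":[0.05,0.05,0.008,0.008,0.008,0.008]}'; python3 -c "
from h import *
m(2)"
python3 -m handwheel '{"slide":[[0,0.0004,0],[0,0.0008,0],[0,0.0008,0]],"turn":[[0,8,0],[0,16,0],[0,16,0]],"jaw":[0.008,0.008,0.008]}' >/dev/null; python3 -c "
from h import *
m(5)"
python3 -m handwheel '{"slide":[[0,0.0004,0],[0,0.0004,0]],"turn":[[0,8,0],[0,8,0]],"jaw":[0.008,0.008]}' >/dev/null; python3 -c "
from h import *
m(5)"
```

```text
time: 28.1
tool_pos: [0.6066, 0.0169, 0.2905]
eef_rot: [[0.339, 0.003, 0.941], [-0.941, -0.002, 0.339], [0.003, -1.0, 0.002]]
wrist_force: [-0.0, 0.4, 3.4]
opening: 0.15
t 28.2 zyaw 19.8 z 0.2905 F [-1.2  0.3  4.5] Mz mean 0.023 med 0.026 raw [0.026 0.014 0.029] J6 [0.007 0.004 0.003]
t 28.82 zyaw 3.9 z 0.2903 F [-0.9  1.4  5. ] Mz mean 0.184 med 0.187 raw [0.124 0.169 0.224 0.194 0.181 0.213] J6 [0.679 0.331 0.216 0.186 0.181 0.183]
t 29.32 zyaw -4.0 z 0.2901 F [-0.4  0.8  4.8] Mz mean 0.253 med 0.241 raw [0.236 0.233 0.282 0.285 0.246 0.236] J6 [0.703 0.366 0.255 0.226 0.222 0.225]
```

```bash
python3 -m handwheel '{"slide":[[0,0.0004,0],[0,0.0004,0]],"turn":[[0,9.5,0],[0,9.5,0]],"jaw":[0.008,0.008]}' >/dev/null; python3 -c "
from h import *
m(5)"
```

```text
t 29.82 zyaw -13.4 z 0.2898 F [-0.8  0.5  4.5] Mz mean 0.284 med 0.29 raw [0.232 0.287 0.294 0.302 0.256 0.332] J6 [0.835 0.435 0.303 0.268 0.239 0.272]
```

```bash
python3 -m handwheel '{"slide":[[0,0.0001,0],[0,0.0001,0]],"turn":[[0,1.5,0],[0,1.5,0]],"jaw":[0.008,0.008]}' >/dev/null; python3 -c "
from h import *
m(4)"; python3 -m handwheel '{"slide":[[0,0,0],[0,0,0],[0,-0.06,0],[0.05,-0.062,-0.01],[0.1,-0.062,-0.02],[0.1525,-0.062,-0.035],[0.1525,-0.062,-0.035],[0.1525,-0.062,-0.035],[0.1525,-0.062,-0.035]],"turn":[[0,0,0],[0,0,0],[0,0,0],[0,-10,0],[0,-20,0],[0,-30,0],[0,-40,0],[0,-50,0],[0,-51,0]],"jaw":[0.05,0.05,0.05,0.05,0.05,0.05,0.05,0.05,0.05]}'; python3 -c "
from h import *
look()"
```

```text
t 30.27 zyaw -14.8 z 0.2898 F [-0.2  0.8  5. ] Mz mean 0.316 med 0.335 raw [0.336 0.357 0.221 0.333 0.335] J6 [0.378 0.331 0.32  0.318 0.317]
time: 31.4
tool_pos: [0.5338, -0.1215, 0.3512]
eef_rot: [[0.59, 0.003, 0.807], [-0.807, -0.002, 0.59], [0.003, -1.0, 0.002]]
wrist_force: [0.6, 0.1, 0.4]
opening: 0.543
knob 533.0 -120.7 size 49 13 yaw 125.7 n 943 slide mm [-1.2 -0.  -0.2] turn cw needed 0.5
t 31.4 pos [ 0.5338 -0.1215  0.3512] q6 -1.08 zyaw 36.2 tilt [ 0.003 -0.002] F [0.6 0.1 0.4] M [ 0.054 -0.034  0.006] op 49.9
```

```bash
python3 -m handwheel '{"slide":[[-0.0005,0.03,0],[-0.0005,0.062,0],[-0.0005,0.062,0],[-0.0005,0.062,0],[-0.0005,0.062,0],[-0.0005,0.062,0]],"turn":[[0,0.5,0],[0,0.5,0],[0,0.5,0],[0,0.5,0],[0,0.5,0],[0,0.5,0]],"jaw":[0.05,0.05,0.008,0.008,0.008,0.008]}'; python3 -c "
from h import *
m(2)"
python3 -m handwheel '{"slide":[[0,0.0004,0],[0,0.0008,0],[0,0.0008,0]],"turn":[[0,8,0],[0,16,0],[0,16,0]],"jaw":[0.008,0.008,0.008]}' >/dev/null; python3 -c "
from h import *
m(5)"
python3 -m handwheel '{"slide":[[0,0.0004,0],[0,0.0004,0]],"turn":[[0,9,0],[0,9,0]],"jaw":[0.008,0.008]}' >/dev/null; python3 -c "
from h import *
m(5)"
```

```text
time: 32.2
tool_pos: [0.534, -0.1216, 0.2906]
eef_rot: [[0.583, 0.004, 0.813], [-0.813, -0.004, 0.583], [0.005, -1.0, 0.001]]
wrist_force: [-0.7, -0.4, 6.7]
opening: 0.147
t 32.3 zyaw 35.6 z 0.2907 F [-3.6 -1.9  6.3] Mz mean 0.007 med 0.003 raw [0.016 0.003 0.002] J6 [0.017 0.006 0.008]
t 32.92 zyaw 19.8 z 0.2904 F [-4.1 -0.   4.8] Mz mean 0.179 med 0.178 raw [0.192 0.22  0.15  0.172 0.154 0.183] J6 [0.665 0.281 0.19  0.182 0.181 0.181]
t 33.42 zyaw 11.0 z 0.2902 F [-4.2 -0.4  5.1] Mz mean 0.228 med 0.232 raw [0.279 0.165 0.209 0.198 0.262 0.255] J6 [0.737 0.36  0.238 0.176 0.191 0.221]
```

```bash
python3 -m handwheel '{"slide":[[0,0.0004,0],[0,0.0004,0]],"turn":[[0,9,0],[0,9,0]],"jaw":[0.008,0.008]}' >/dev/null; python3 -c "
from h import *
m(7)"
```

```text
t 34.02 zyaw 2.1 z 0.2899 F [-3.5 -1.2  5.1] Mz mean 0.281 med 0.295 raw [0.256 0.315 0.253 0.305 0.3   0.333 0.29  0.193] J6 [0.667 0.365 0.294 0.281 0.279 0.278 0.278 0.278]
```

```bash
python3 -m handwheel '{"slide":[[0,0,0],[0,0,0],[0,-0.06,0],[0,-0.11,0],[0,-0.11,0],[0,-0.11,0]],"turn":[[0,0,0],[0,0,0],[0,0,0],[0,0,0],[0,0,0],[0,0,0]],"jaw":[0.05,0.06,0.06,0.06,0.06,0.06]}'
python3 - <<'E'
from h import *
a,_=grab_frame("scene");b,_=grab_frame("side")
cv2.imwrite("pics/e.png",cv2.resize(np.hstack([a,b]),(800,300))[:,:,::-1])
for c,p in(("scene",a),("side",b)):
    f=np.load(c+"0.npz")["p"]; D=abs(f.astype(int)-p).max(2)>60
    for k in["bottle","wrench","timber","parts_cup"]:
        r=look_for(k,c)
        if r: u,v=np.round(r[0]["at"]).astype(int);print(c,k,u,v,round(r[0]["confidence"],2),"changed px near",D[max(0,v-20):v+20,max(0,u-20):u+20].mean().round(3))
E
```

```text
time: 34.78
tool_pos: [0.5334, -0.1211, 0.3989]
eef_rot: [[0.038, 0.002, 0.999], [-0.999, -0.003, 0.038], [0.003, -1.0, 0.002]]
wrist_force: [-0.8, 0.3, 0.5]
opening: 0.653
scene bottle 404 321 0.87 changed px near 0.0
scene wrench 184 154 0.84 changed px near 0.0
scene timber 135 180 0.77 changed px near 0.0
scene parts_cup 416 259 0.94 changed px near 0.0
side bottle 252 136 0.71 changed px near 0.072
side wrench 329 368 0.87 changed px near 0.0
side timber 417 315 0.92 changed px near 0.0
side parts_cup 199 168 0.74 changed px near 0.0
```

View pics/e.png

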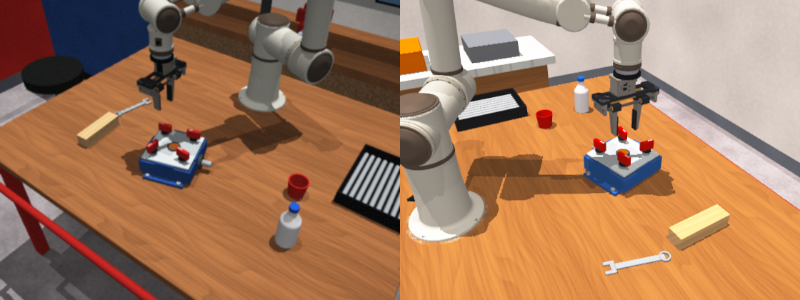

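The gripper is clear above the case (around (620,115) in the right picture). The bystanders have not moved: bottle at (289,225), cup at (298,186) and timber at (98,130) in the left picture. Handing in.

```bash
python3 -c "
from bench import *
print(close_job())"
```

```text
the job is handed in; nothing more can be done
None
```

All four knobs are tightened in two passes in star order, and the job was handed in at about 35 s of the 72 s. No verdict was reported.

| Pass | Order | Joint-6 moment with the hand held still (N m) |
|---|---|---|
| Snug | 1, 3, 2, 4 | 0.138, 0.113, 0.137, 0.130 |
| Firm | 4, 2, 1, 3 | 0.282, 0.270, 0.317, 0.278 |

- **Clamping force:** from the moments and turn angles I estimate 27 to 33 N on each knob after the firm pass. This is an estimate; I did not re-check knobs 4, 2 and 1 after the later ones were tightened.
- **Where the readings disagreed:** the wrist moment sensor was noisy and read up to about 0.04 N m above the joint-6 effort, so I judged by joint 6 with the turn angle as a check. Knob 1 jumped from 0.27 to 0.317 on a last 1.5° step, so it is probably the tightest, at roughly 31 to 33 N.
- **Surroundings:** the last pictures show the gripper clear of everything and bottle, wrench, timber and cup where they started. The side view showed some changed pixels near the bottle (7%), most likely the arm in the background; the scene view showed none.

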